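# Load the reagent cooler drawer and fit the temperature logger

### The job

Pull the reagent cooler's drawer out to its stop, stand every amber reagent pack that is on the bench in a recess of its own in the drawer, and then push the drawer fully shut without slamming it. After that, take the temperature logger from its rest and put its stem all the way down into the probe port on top of the cooler. Leave the other things on the bench alone.

Things in the scene. Friction and masses are not known exactly. Their poses are not given: they have to be found in the camera images.
- unit: refrigerated reagent drawer unit, a white box fixed to the bench: 250 deep (x) x 312 wide (y) x 112 high. Origin: centre of its underside. Its -x side is the front, facing the robot; the drawer slides out along its -x. Its yaw differs from start to start. An aluminium port block 44 x 44 x 44 high stands on top near its front, -y corner.
- drawer (a joint): the drawer: 0 = fully shut, 0.16 m = pulled out against its stop; it stays where it is left (about 2 N of friction). It may start slightly ajar.
- drawer_handle (a point): middle of the drawer's handle, a horizontal steel bar 11 thick and 120 long, running along the unit's y, 84 above the bench. Its axis is 35 in front of the drawer's white front panel (15 thick, top edge 108 above the bench): a gap of 29. Posts hold it 51 either side of the middle. Moves with the drawer; axes of the unit.
- bay0 (a point): floor centre of one of five recesses in the drawer's grey insert, in a row along the unit's y, 54 apart, bay0 at -y, bay4 at +y; axes of the unit, moving with the drawer. Each is 62 long (unit's x) x 49 wide, 15 deep, floor 18 above the bench. Fully out, its centre is 74 behind the front panel's inner face, 86 in front of the unit. No side walls above the insert.
- bay1 (a point): the same for recess 1
- bay2 (a point): the same for recess 2
- bay3 (a point): the same for recess 3
- bay4 (a point): the same for recess 4
- pack0: reagent pack: upright amber plastic block with a paper label, 50 long (its x) x 40 wide (its y) x 62 high, bottom-heavy, with a white screw cap 22 across and 10 high on top, 10 off centre towards its +x; 72 high over all, about 120 g. Origin: centre of its underside. Either way round fits a recess. Three to five packs are present; the others are absent (None).
- pack1: another pack like pack0, or absent
- pack2: another pack like pack0, or absent
- pack3: another pack like pack0, or absent
- pack4: another pack like pack0, or absent
- logger: wireless temperature logger: a black round head 28 across and 46 high above a thin steel stem 6 across and 40 long, pointing down; 86 long over all. Origin: tip of the stem; its z runs up the stem, the head goes from 40 to 86 along it. Starts standing in its rest, stem down, head resting on the rest's top. 60 g.
- stand: the logger's rest, a white block 70 x 70 x 50 high fixed to the bench, with a 10 hole in the middle of its top. Origin: centre of its underside.
- port (a point): centre of the mouth of the probe port, a 9 hole, 42 deep, straight down in the top of the aluminium port block on the unit, 156 above the bench. With the stem fully in, the logger's head rests on the block.
- tube_rack: bystander: cream rack with capped tubes, 90 x 150 x 98 high, loose, standing to the right of the unit. Origin: centre of underside.
- wash_bottle: bystander: white bottle with red cap, 64 across, 150 high, loose. Origin: centre of underside.
- jar: bystander: specimen jar with a white lid, 64 across, 85 high, loose, to the left of the unit. Origin: centre of underside.
Mind the look-alikes: they are no part of the job. What is shaped like the pack0 but pink, red or yellow is not meant.

How it is judged:
On the way, in this order (a step that is already met when the one before it is completed fails the run):
1. the drawer is pulled out to its stop (value of joint drawer above 0.154 m), for 0.2 s.
2. every pack present stands upright on the floor of a recess (((horizontal distance between pack0 and bay0 below 0.012 m and z of pack0 in the frame of bay0 below 0.008 m) or (horizontal distance between pack0 and bay1 below 0.012 m and z of pack0 in the frame of bay1 below 0.008 m) or (horizontal distance between pack0 and bay2 below 0.012 m and z of pack0 in the frame of bay2 below 0.008 m) or (horizontal distance between pack0 and bay3 below 0.012 m and z of pack0 in the frame of bay3 below 0.008 m) or (horizontal distance between pack0 and bay4 below 0.012 m and z of pack0 in the frame of bay4 below 0.008 m)) and angle between each of pack0, pack1, pack2, pack3, pack4's own z axis and vertical below 0.2 rad and ((horizontal distance between pack1 and bay0 below 0.012 m and z of pack1 in the frame of bay0 below 0.008 m) or (horizontal distance between pack1 and bay1 below 0.012 m and z of pack1 in the frame of bay1 below 0.008 m) or (horizontal distance between pack1 and bay2 below 0.012 m and z of pack1 in the frame of bay2 below 0.008 m) or (horizontal distance between pack1 and bay3 below 0.012 m and z of pack1 in the frame of bay3 below 0.008 m) or (horizontal distance between pack1 and bay4 below 0.012 m and z of pack1 in the frame of bay4 below 0.008 m)) and ((horizontal distance between pack2 and bay0 below 0.012 m and z of pack2 in the frame of bay0 below 0.008 m) or (horizontal distance between pack2 and bay1 below 0.012 m and z of pack2 in the frame of bay1 below 0.008 m) or (horizontal distance between pack2 and bay2 below 0.012 m and z of pack2 in the frame of bay2 below 0.008 m) or (horizontal distance between pack2 and bay3 below 0.012 m and z of pack2 in the frame of bay3 below 0.008 m) or (horizontal distance between pack2 and bay4 below 0.012 m and z of pack2 in the frame of bay4 below 0.008 m)) and ((horizontal distance between pack3 and bay0 below 0.012 m and z of pack3 in the frame of bay0 below 0.008 m) or (horizontal distance between pack3 and bay1 below 0.012 m and z of pack3 in the frame of bay1 below 0.008 m) or (horizontal distance between pack3 and bay2 below 0.012 m and z of pack3 in the frame of bay2 below 0.008 m) or (horizontal distance between pack3 and bay3 below 0.012 m and z of pack3 in the frame of bay3 below 0.008 m) or (horizontal distance between pack3 and bay4 below 0.012 m and z of pack3 in the frame of bay4 below 0.008 m)) and ((horizontal distance between pack4 and bay0 below 0.012 m and z of pack4 in the frame of bay0 below 0.008 m) or (horizontal distance between pack4 and bay1 below 0.012 m and z of pack4 in the frame of bay1 below 0.008 m) or (horizontal distance between pack4 and bay2 below 0.012 m and z of pack4 in the frame of bay2 below 0.008 m) or (horizontal distance between pack4 and bay3 below 0.012 m and z of pack4 in the frame of bay3 below 0.008 m) or (horizontal distance between pack4 and bay4 below 0.012 m and z of pack4 in the frame of bay4 below 0.008 m))), for 0.3 s.
3. the drawer is shut with the packs in their recesses (all of step 2 and value of joint drawer below 0.006 m), for 0.3 s.
4. the logger's stem is all the way down in the port (z of logger in the frame of port below -0.036 m and horizontal distance between logger and port below 0.004 m and angle between logger's own z axis and vertical below 0.1 rad), for 0.2 s.
At the end, for the whole second after the job is handed in: the drawer is shut (within 6 mm), every pack present stands upright (within 0.2 rad) on the floor of a recess (centre within 12 mm of the recess's, underside within 8 mm of its floor), and the logger stands upright in the port with its head down on the block (within 4 mm), the logger at rest (all of step 3 and all of step 4 and linear speed of logger below 0.02 m/s); the robot touches nothing.
It fails at once if the tube rack is pushed more than 30 mm or tipped (distance of tube_rack from where it was at the start of the episode above 0.03 m or angle between tube_rack's own z axis and vertical above 0.4 rad).
It fails at once if the wash bottle is pushed more than 30 mm or tipped (distance of wash_bottle from where it was at the start of the episode above 0.03 m or angle between wash_bottle's own z axis and vertical above 0.4 rad).
It fails at once if the jar is pushed more than 30 mm or tipped (distance of jar from where it was at the start of the episode above 0.03 m or angle between jar's own z axis and vertical above 0.4 rad).
It fails at once if the drawer is slammed shut (faster than 0.5 m/s) (velocity of joint drawer below -0.5 m/s).
Of pack0, pack1, pack2, pack3, pack4 only 3 to 5 are there at a start; the rules pass over those that are not, and their reading is None.
At some moment in a run one of pack0, pack1, pack2, pack3, pack4 may be knocked a few centimetres aside while the robot is not near it.
It also fails if it takes over 210 s, if anything falls off the work surface, if the arm or the gripper's body presses on something with over 40 N, if the wrist force passes 120 N, or if a joint passes its speed limit or range.

### The arm

A 6-joint arm with a two-finger parallel gripper is mounted at the origin on the work surface. World frame = base frame: x ahead of the robot, y to its left, z up, the work surface at z = 0. Lengths are in m, angles in rad, forces in N, time in s.
With the tool pointing down it reaches from about 0.35 to 0.775 m from the base axis. Payload 7.3 kg.
Tool frame: the origin (TCP) lies at the very end of the fingers, on their centre line; the grasp point (between the pads) lies 19 mm behind it; z points along the fingers, y is the line along which they close (so a half turn about z gives the same grasp; the last joint's range is limited). The gripper opens to 92 mm and grips with 3 to 60 N. Pads are 19 mm wide; open, the fingers measure 130 mm over their backs; the gripper's body (75 mm by 190 mm) begins 47 mm behind the grasp point.
Start: joints at [1.046, 0.342, 1.524, -0, 1.275, -0.146], TCP at [0.194, 0.488, 0.227] pointing down, gripper open.
Joint ranges: [-2.53, 2.53], [-0.77, 2.02], [0.04, 2.7], [-1, 4.14], [0.28, 2.66], [-3.11, 3.11]. Speed limits (rad/s): [2.57, 2.57, 3.14, 3.14, 3.14, 3.14].

### API

Orientations are given as [roll, pitch, yaw] about the fixed x, y, z axes, in that order (R = Rz(yaw) Ry(pitch) Rx(roll)).
In Python, from cell import telemetry, eyes, job gives the robot as it stands.
- The arm moves only by the tool apply_moves, never from a script. Its arguments are lists of equal length, an entry for each row: "delta_pos": the shift along the world's x, y, z each as a share of 0.4 m, from -1 to 1, a list of three; "dr": the turn, a rotation vector about the world's x, y, z each as a share of 0.5 rad, from -1 to 1, a list of three; "jaw": the opening, from 0 (shut) to 1 (fully open). A call has 1 to 8 rows; each row is the pose to reach, as a shift and turn from the pose commanded when the call began; what a row does not reach only later rows make up. A row lasts 1/12 s, in which the tool goes at most 41.7 mm and 7.16 degrees, less where a joint would pass 70% of its speed; a pose out of reach is approached as far as the arm can. A call with a number of a shift or a turn outside -1 to 1 is refused whole. A call with a gripper value outside its range is refused whole. The fingers move at their own pace and stop on an object; "force" is the grip in N (left out, the last holds). Time passes only in rows, so rows that repeat a pose let the fingers close. It gives the time, the measured TCP pose, the force, the opening and the grip force at its end, in the units of the state.
- telemetry.observe(): the state, without advancing time (a new reading comes with each control period).
- eyes.read_camera(name): name is "side" or "top"; returns the picture (480x640x3 uint8, red, green, blue); there is no depth.
- eyes.camera_model(name): a dict with "vertical_fov" (degrees; the focal length in pixels is half the picture's height over the tangent of half this angle, whatever the lens; pixels are square), "cx", "cy" (the principal point, pixels), "rvec" (rotation vector, rad) and "tvec" (3), from world to camera coordinates, as OpenCV has them. Camera axes: x right, y down, z forward; pixel columns grow to the right and rows downward; lengths in m; the calibration is good to about 2 mm. A picture is of the moment at which its call begins. camera_model takes no time and is no camera call.
- job.hand_in(): hands the job in; it is judged then, once.
The state is a dict: "time": time; "qpos": joint angles; "qvel": joint speeds; "joint_efforts": joint torques, N m; "tool_pos": TCP position; "tool_rot": TCP orientation; "contact_force": force on the tool from outside, world axes, zero at the start; "torque": the same for the moment, N m; "opening": finger opening in m; "grip_force": force on a finger pad.
Only numpy, scipy, OpenCV 4.12 (cv2) and the standard library are available. Lean on these libraries where they do the work, as an engineer would, in place of code of your own. Each camera call takes 0.05 s, during which the arm holds its last target. There are 200 camera calls.

## Working session

There is one attempt and no reset: what is moved stays moved. The work goes in short steps, Python scripts to look and compute and a tool call to move; the robot and the scene stay as the last step left them, time stands still between calls to the robot, and variables do not carry over. Pictures are saved under pics/ and viewed, at most 14 in all, crops included, and the job is handed in when it is done.

Besides the shell and the picture viewer there is one more tool, called after "Call:" as name(argument=value, ...) on one line, values as JSON. apply_moves: Moves the arm, as the interface text tells. Its arguments: {"type":"object","properties":{"delta_pos":{"type":"array"},"dr":{"type":"array"},"jaw":{"type":"array"},"force":{"type":"number"}},"required":["delta_pos","dr","jaw"]}

```bash
ls; mkdir -p pics; python3 - <<'E'
from cell import telemetry, eyes, job
import cv2
for n in("top","side"):
    cv2.imwrite(f"pics/{n}0.png",eyes.read_camera(n)[...,::-1]); print(eyes.camera_model(n))
print(telemetry.observe())
E
```

```text
pics
{'vertical_fov': 54.80101514704985, 'cx': 325.98254280539874, 'cy': 245.38518854054666, 'rvec': array([ 2.17336795, -2.17548398,  0.07712141]), 'tvec': array([-0.04390424,  0.55697533,  1.33336427])}
{'vertical_fov': 50.21159717759522, 'cx': 317.2603771474655, 'cy': 233.81170376665384, 'rvec': array([ 0.35953547, -2.59219397,  1.51688023]), 'tvec': array([0.5195298 , 0.22253526, 1.12184905])}
{'time': 0.1, 'qpos': array([ 1.04598729e+00,  3.42641578e-01,  1.52487757e+00, -1.72940763e-05,
        1.27538704e+00, -1.45990636e-01]), 'qvel': array([ 0.00047323, -0.00241068, -0.00168409, -0.00056337, -0.00172937,
        0.00029026]), 'joint_efforts': array([ 1.25184466e-03, -4.32003486e+01, -2.44693923e+01,  7.19149760e-02,
        5.26743138e-02, -4.30763521e-05]), 'tool_pos': array([0.19396473, 0.48748972, 0.22613574]), 'tool_rot': array([-3.14029069e+00, -1.74720206e-04,  2.76277918e+00]), 'contact_force': array([ 0.65700002,  0.55422519, -0.40715651]), 'torque': array([ 0.02828339, -0.01634265, -0.04605162]), 'grip_force': 0.0, 'opening': 0.09212711322290804}
```

View pics/top0.png

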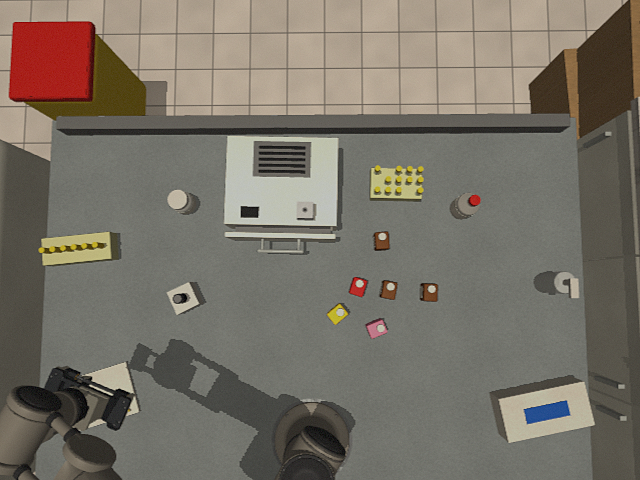

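View pics/side0.png

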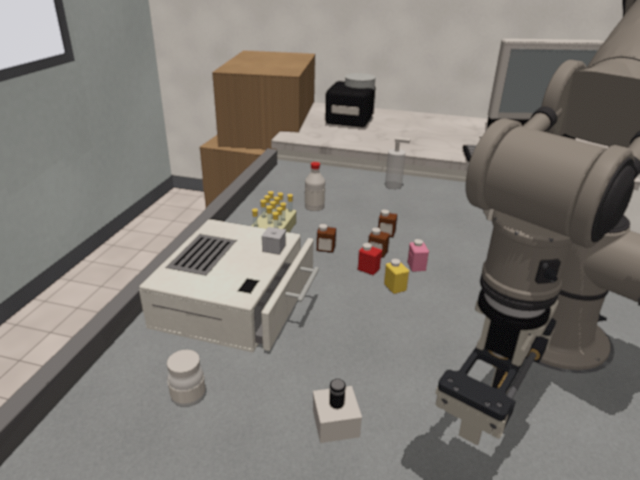

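Candidates in the top view: amber packs at (382,241), (389,289) and (429,292). The look-alikes are red (358,287), yellow (338,314) and pink (377,328). The yellow-capped things at (397,180) and (75,247) are racks. I choose the three amber ones. The logger is at (180,298), the handle at (281,248) and the port block at (306,210).

```bash
cat > h.py <<'E'
import numpy as np, cv2
from cell import telemetry, eyes, job
def cam(n):
    m=eyes.camera_model(n); f=240/np.tan(np.radians(m["vertical_fov"]/2))
    return np.array([[f,0,m["cx"]],[0,f,m["cy"]],[0,0,1]]),np.array(m["rvec"]),np.array(m["tvec"])
def ray(n,uv):
    K,r,t=cam(n); R=cv2.Rodrigues(r)[0]
    d=R.T@np.linalg.inv(K)@np.array([uv[0],uv[1],1.]); return -R.T@t,d
def plane(n,uv,z):
    c,d=ray(n,uv); return c+d*(z-c[2])/d[2]
def proj(n,p):
    K,r,t=cam(n); return cv2.projectPoints(np.array(p,float).reshape(-1,3),r,t,K,None)[0].reshape(-1,2)
def two(uvt,uvs):
    A=[];b=[]
    for n,uv in(("top",uvt),("side",uvs)):
        c,d=ray(n,uv); d=d/np.linalg.norm(d); M=np.eye(3)-np.outer(d,d); A.append(M); b.append(M@c)
    return np.linalg.lstsq(np.vstack(A),np.hstack(b),rcond=None)[0]
def amber(im):
    h=cv2.cvtColor(im,cv2.COLOR_RGB2HSV)
    return cv2.inRange(h,(3,120,40),(16,255,150))
def comps(m,amin=15):
    n,l,s,c=cv2.connectedComponentsWithStats(m)
    return [(s[i],c[i],l==i) for i in range(1,n) if s[i][4]>=amin]
E
python3 - <<'E'
from h import *
t=cv2.imread("pics/top0.png"); s=cv2.imread("pics/side0.png")
a=cv2.resize(t[190:340,225:445],None,fx=3.6,fy=3.6,interpolation=cv2.INTER_CUBIC)
cv2.imwrite("pics/c1.png",a)
cv2.imwrite("pics/c2.png",cv2.resize(s[200:350,140:440],None,fx=2.66,fy=2.66,interpolation=cv2.INTER_CUBIC))
print(ray("top",(320,240))[0],ray("side",(320,240))[0])
for n,im in(("top",t),("side",s)):
    for st,c,_ in comps(amber(im[...,::-1].copy())): print(n,st,c.round(1))
print(telemetry.observe()['time'])
E
```

```text
[ 0.44615945 -0.05914016  1.37384627] [0.28827297 0.97651168 0.73573235]
top [621   1   8  10  24] [625.5   5.8]
top [626   0  14 104 595] [635.1  47.2]
top [616  23   6   7  15] [618.4  25.9]
top [589  31  13  12  27] [594.5  36.1]
top [622  38   7   8  17] [625.4  42.1]
top [592  46  10   4  18] [596.8  47.7]
top [559  49  25  70 661] [571.6  80.2]
top [625  56   6  10  16] [628.1  61.5]
top [553  67   6   8  18] [555.3  70.6]
top [611  70   9   5  15] [614.9  72. ]
top [621  70   9   7  21] [624.4  73.3]
top [594  74  14  18  69] [600.9  82.8]
top [625  78   7  10  23] [627.6  81.9]
top [533  81  10  11  31] [536.9  84.8]
top [585  80   8   7  17] [588.5  82.8]
top [611  80   8   8  21] [614.3  82.4]
top [608  86   8  15  32] [611.1  93.7]
top [616  89   7   6  15] [618.9  91.8]
top [591  93  14   9  35] [597.   97.5]
top [621  93   7   9  15] [623.6  97.2]
top [552  94  14  10  30] [559.1  97.5]
top [ 24 100  67   2  68] [ 56.9 101. ]
top [553 100   9   9  29] [557.2 103.7]
top [537 103   9   7  15] [541.1 106.4]
top [598 102  28  18  88] [610.9 109.5]
top [580 104  11  10  28] [585.2 108.8]
top [577 123   8  13  34] [578.9 129.3]
top [374 232  15  18 176] [381.4 241.3]
top [381 281  16  19 178] [388.2 290.7]
top [423 284  15  18 182] [429.2 293. ]
side [306  64   7   8  15] [309.1  67.8]
side [298 112   7  15  19] [301.5 118.7]
side [379 214  18  22 144] [389.1 220. ]
side [318 228  18  24 172] [327.8 234.8]
side [369 232  21  25 220] [380.8 240.6]
0.1
```

View pics/c1.png

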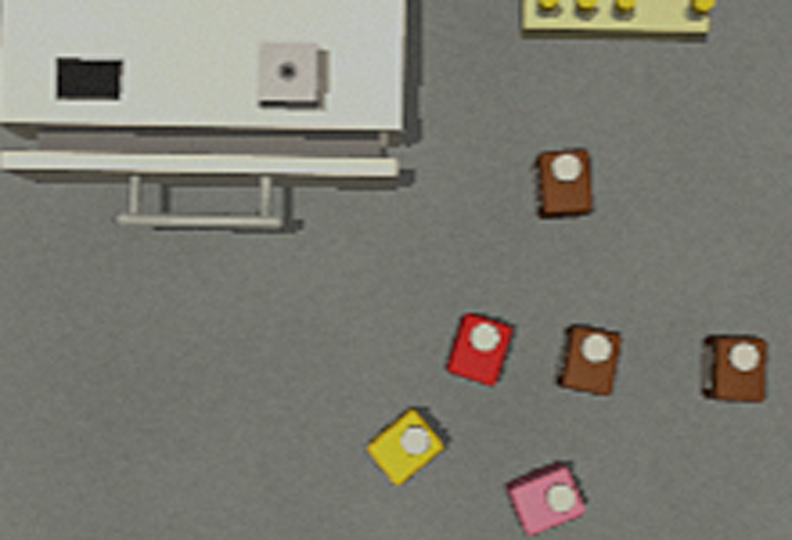

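View pics/c2.png

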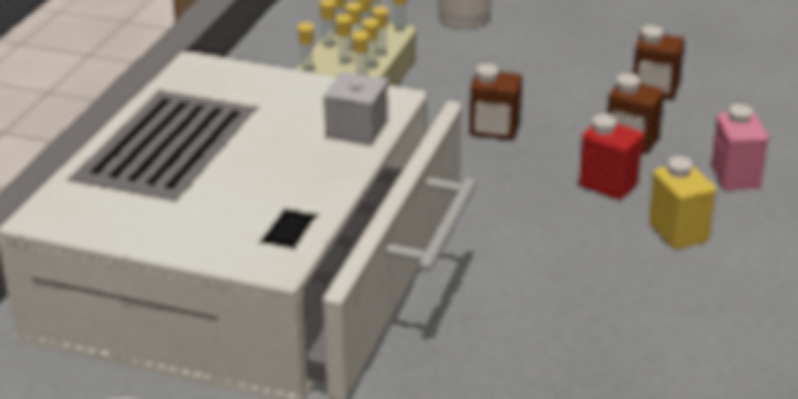

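The crops confirm the choice. The three brown packs, at crop (566,183), (590,358) and (737,367), have white caps and paper labels. Red, yellow and pink are clearly different. The drawer is ajar, with the handle at crop y≈220.

```bash
cat >> h.py <<'E'
def packs(im,show=True):
    """amber packs in a top picture: cap centre, body centre from top face, yaw"""
    S=4; out=[]
    for st,c,_ in comps(amber(im),60):
        if not(200<c[0]<560 and 150<c[1]<400): continue
        x0,y0=st[0]-8,st[1]-8; cr=im[y0:y0+st[3]+16,x0:x0+st[2]+16]
        b=cv2.resize(cr,None,fx=S,fy=S,interpolation=cv2.INTER_CUBIC)
        h=cv2.cvtColor(b,cv2.COLOR_RGB2HSV)
        tf=cv2.inRange(h,(3,110,75),(18,255,255))
        cap=cv2.inRange(h,(0,0,150),(179,90,255))
        near=cv2.dilate(tf,np.ones((9,9)))
        cc=[k for k in comps(cap,60) if (near[k[2]]>0).mean()>.4]
        if not cc: print("nocap",c);continue
        k=max(cc,key=lambda k:k[0][4])
        both=tf|(k[2].astype(np.uint8)*255)
        both=cv2.morphologyEx(both,cv2.MORPH_CLOSE,np.ones((5,5)))
        kk=max(comps(both),key=lambda k:k[0][4])[2].astype(np.uint8)
        cn=max(cv2.findContours(kk,0,2)[0],key=cv2.contourArea)
        f=lambda q:((q[0]+.5)/S-.5+x0,(q[1]+.5)/S-.5+y0)
        P=np.array([plane("top",f(q[0]),.062)[:2] for q in cn],np.float32)
        r=cv2.minAreaRect(P); bx=cv2.boxPoints(r)
        e=[bx[1]-bx[0],bx[2]-bx[1]]; L=max(e,key=np.linalg.norm)
        cp=plane("top",f(k[1]),.071)[:2]
        if L@(cp-r[0])<0: L=-L
        u=L/np.linalg.norm(L)
        out.append((np.array(r[0]),cp-.010*u,np.degrees(np.arctan2(u[1],u[0])),np.sort(r[1])))
        if show: print("px",c.round(0),"face",np.array(r[0]).round(4),"cap-based",(cp-.01*u).round(4),"yaw",out[-1][2].round(1),out[-1][3].round(3))
    return out
E
python3 - <<'E'
from h import *
t=cv2.imread("pics/top0.png")[...,::-1].copy(); s=cv2.imread("pics/side0.png")[...,::-1].copy()
packs(t)
g=cv2.cvtColor(t,cv2.COLOR_RGB2GRAY).astype(float)
# handle bar centre line, panel top edges: columns
H=[];
for u in range(262,300):
    col=g[244:258,u]; v=244+np.argmax(col[2:])+2
    H.append(plane("top",(u,v),.088)[:2])
H=np.array(H); k=np.polyfit(H[:,1],H[:,0],1); print("handle line",k,np.degrees(np.arctan(-k[0])), H[:,1].min(),H[:,1].max())
for u in(228,250,270,290,310,330): print(u,g[218:258,u].astype(int).tolist())
print("port",plane("top",(305,209.7),.156), two((305,209.7),(140+356/2.66,200+87/2.66)))
# logger head top
for st,c,m in comps(cv2.inRange(g.astype(np.uint8)[280:320,160:205],0,55)): print("blk",c+[160,280],st)
print(g[284:312:1,166:200].astype(int))
E
```

```text
nocap [381.375      241.33522727]
nocap [388.23595506 290.70786517]
nocap [429.23076923 293.01098901]
handle line [0.02163716 0.53464833] -1.2395246940838682 0.030020347636330096 0.13340470093015075
228 [190, 191, 187, 191, 192, 194, 65, 77, 85, 120, 125, 122, 117, 102, 196, 193, 193, 196, 192, 54, 102, 121, 120, 117, 119, 117, 113, 113, 119, 117, 118, 119, 117, 117, 113, 117, 116, 115, 115, 115]
250 [210, 193, 192, 189, 192, 195, 155, 50, 65, 114, 107, 107, 106, 109, 149, 200, 193, 195, 199, 89, 77, 82, 82, 118, 114, 115, 113, 118, 113, 112, 114, 115, 117, 118, 112, 116, 114, 117, 117, 115]
270 [191, 190, 192, 191, 192, 198, 195, 51, 57, 70, 110, 110, 107, 104, 110, 203, 192, 192, 198, 177, 64, 81, 84, 62, 66, 67, 64, 64, 72, 63, 65, 101, 153, 166, 122, 55, 119, 116, 113, 111]
290 [192, 190, 190, 193, 192, 194, 196, 115, 51, 63, 114, 110, 110, 107, 109, 188, 194, 193, 196, 200, 56, 78, 82, 79, 123, 117, 119, 118, 115, 113, 112, 95, 143, 192, 129, 67, 69, 123, 116, 119]
310 [73, 60, 137, 202, 195, 191, 196, 176, 50, 58, 66, 116, 111, 110, 104, 123, 201, 194, 193, 196, 131, 68, 79, 77
[... 3649 characters left out ...]
 113 112 113 114 110 103 154 189 187 184 182 181 187 184 185 181 183
  185 185 184 187 189 191 194 161  88  53  61  70  98 127 124 117]
 [118 121 118 117 111 114 107 129 172 185 185 184 181 185 183 184 184 187
  186 187 191 189 190 161  88  55  56  66 103 125 122 119 114 115]
 [112 118 118 116 112 115 110 117 160 189 188 186 184 186 183 183 184 185
  190 190 193 162  92  55  65  73  69 100 121 120 119 118 113 115]
 [113 112 118 115 117 113 116 110 130 168 184 183 185 182 185 184 189 190
  189 160  88  51  61  66 104 123 119 118 120 118 116 117 118 114]
 [116 114 113 110 114 118 116 112 131 173 186 188 188 190 188 190 191 161
   93  55  63  72  72 104 120 115 115 115 117 113 115 117 117 114]]
```

```bash
python3 - <<'E'
s=open('h.py').read()
s=s.replace("near=cv2.dilate(tf,np.ones((9,9)))","near=cv2.dilate(tf,np.ones((25,25)))").replace(".mean()>.4",".mean()>.7")
open('h.py','w').write(s)
E
python3 - <<'E'
from h import *
t=cv2.imread("pics/top0.png")[...,::-1].copy()
packs(t)
g=cv2.cvtColor(t,cv2.COLOR_RGB2GRAY).astype(float)
def edge(lo,hi,us,z,fall=True):
    P=[]
    for u in us:
        c=g[lo:hi,u]
        for i in range(len(c)-1):
            if (c[i]>140>=c[i+1]) if fall else (c[i]<=150<c[i+1]):
                P.append(plane("top",(u,lo+i+(c[i]-140)/(c[i]-c[i+1])),z)[:2]);break
    P=np.array(P); k=np.polyfit(P[:,1],P[:,0],1); r=P[:,0]-np.polyval(k,P[:,1]); ok=abs(r)<.003
    k=np.polyfit(P[ok,1],P[ok,0],1)
    return k,np.degrees(np.arctan(-k[0])).round(2),ok.sum(),abs(r).max().round(4)
print("unit front",edge(219,232,[*range(228,240),*range(260,295),*range(318,334)],.112))
print("panel front",edge(234,242,range(228,334),.108))
print("panel back",edge(227,236,range(228,334),.108,False))
H=[]
for u in range(264,299):
    c=np.clip(g[247:255,u]-125,0,None); H.append(plane("top",(u,247+(c*np.arange(8)).sum()/c.sum()),.088)[:2])
H=np.array(H);k=np.polyfit(H[:,1],H[:,0],1);print("handle",k,np.degrees(np.arctan(-k[0])))
r=g[251]; print("row251",[(u,int(r[u])) for u in range(252,266)],[(u,int(g[252,u])) for u in range(296,308)])
for v in (160,190,215): print(v,[(u,int(g[v,u])) for u in [*range(222,230),*range(334,343)]])
print("logger",plane("top",(177.0,298.2),.096))
S=cv2.imread("pics/side0.png");cv2.imwrite("pics/x.png",S)
gs=S.mean(2); print(gs[374:416:2,320:354:1].astype(int))
E
```

```text
px [381. 241.] face [ 0.5692 -0.2031] cap-based [ 0.5694 -0.2037] yaw 3.3 [0.039 0.048]
px [388. 291.] face [ 0.4287 -0.2221] cap-based [ 0.4283 -0.2229] yaw -11.8 [0.039 0.049]
px [429. 293.] face [ 0.4217 -0.3383] cap-based [ 0.4212 -0.3391] yaw -3.1 [0.038 0.049]
unit front (array([0.02192107, 0.60555764]), np.float64(-1.26), np.int64(63), np.float64(0.0005))
panel front (array([0.02277269, 0.57049329]), np.float64(-1.3), np.int64(106), np.float64(0.0007))
panel back (array([0.02288875, 0.58404697]), np.float64(-1.31), np.int64(106), np.float64(0.0009))
handle [0.00715176 0.53619603] -0.4097588604335446
row251 [(252, 114), (253, 108), (254, 114), (255, 114), (256, 95), (257, 118), (258, 146), (259, 151), (260, 155), (261, 153), (262, 155), (263, 153), (264, 158), (265, 157)] [(296, 136), (297, 139), (298, 138), (299, 139), (300, 142), (301, 146), (302, 137), (303, 96), (304, 68), (305, 72), (306, 73), (307, 70)]
160 [(222, 116), (223, 113), (224, 119), (225, 91), (226, 155), (227, 200), (228, 191), (229, 191), (334, 193), (335, 194), (336, 199), (337, 160), (338, 81), (339, 66), (
[... 2745 characters left out ...]
 189 188 188 188 188 189 189 186 171 134  86  48  19  11  10   8  11
    9   8  18  44  90 141 175 188 189 189 189 188 188 189 188 188]
 [188 188 188 188 188 188 188 189 189 188 184 174 153 125 102  88  77  71
   83 102 119 144 169 184 189 189 189 189 188 188 188 189 188 189]
 [189 189 189 188 189 189 189 189 188 189 189 190 189 187 183 179 175 173
  177 184 187 188 189 189 189 189 189 188 189 189 189 188 189 188]
 [190 189 189 189 189 188 189 189 189 189 189 188 189 189 189 190 189 189
  189 189 189 189 189 189 189 189 189 189 189 189 189 189 189 189]
 [190 189 189 189 189 189 189 189 189 189 189 188 189 189 189 189 188 188
  189 189 189 188 188 189 188 189 188 189 189 189 189 189 189 189]]
```

```bash
python3 - <<'E'
from h import *
t=cv2.imread("pics/top0.png")[...,::-1].copy()
g=cv2.cvtColor(t,cv2.COLOR_RGB2GRAY).astype(float)
L=[];R=[]
for v in range(150,218):
    for lo,hi,A in((220,229,L),(332,341,R)):
        c=g[v,lo:hi]; 
        for i in range(len(c)-1):
            if (c[i]-150)*(c[i+1]-150)<=0: A.append(plane("top",(lo+i+(150-c[i])/(c[i+1]-c[i]),v),.112)[:2]);break
Y=np.radians(-1.29); ux=np.array([np.cos(Y),np.sin(Y)]); uy=np.array([-np.sin(Y),np.cos(Y)])
for A in(L,R):
    A=np.array(A);k=np.polyfit(A[:,0],A[:,1],1);print(np.degrees(np.arctan(k[0])),np.median(A@uy))
yc=(np.median(np.array(L)@uy)+np.median(np.array(R)@uy))/2
F=np.array([.60556+.02192*.08,.08])@ux
print("yc",yc,"front",F)
W=lambda a,b:(a*ux+b*uy).round(4)
for i in range(5): print("bay",i,W(F-.086,yc+(i-2)*.054))
print("handle out",W(F-.16-.05,yc),"port uf",np.array([.6412,.0098])@ux-F,np.array([.6412,.0098])@uy-yc)
P=np.array([.5705+.0228*.08,.08])@ux; print("handle now",W(P-.035,yc),"travel",F-.015-P)
# logger side centroid check: head top ellipse
print("logger2", two((177.0,298.2),(337,384.5)))
E
```

```text
-1.2326370937564346 0.2507863684999802
-1.1022864013205 -0.059109734467844066
yc 0.09583831701606807 front 0.6053586510471103
bay 0 [ 0.519  -0.0239]
bay 1 [0.5202 0.0301]
bay 2 [0.5214 0.0841]
bay 3 [0.5226 0.1381]
bay 4 [0.5238 0.1921]
handle out [0.3974 0.0869] port uf 0.035458213354962576 -0.07160556443004569
handle now [0.5374 0.0838] travel 0.019980732018225367
logger2 [0.40636283 0.36510527 0.09625313]
```

Call:
apply_moves(delta_pos=[[0.42,-0.5,0],[0.42,-0.5,0],[0.42,-0.5,0],[0.42,-0.5,0],[0.42,-0.5,0],[0.42,-0.5,0],[0.42,-0.5,0]], dr=[[0,0,-1],[0,0,-1],[0,0,-1],[0,0,-1],[0,0,-1],[0,0,-1],[0,0,-1]], jaw=[0.25,0.25,0.25,0.25,0.25,0.25,0.25])

```text
time: 0.68
tool_pos: [0.3649, 0.284, 0.2265]
tool_rot: [-3.141, 0.002, 2.259]
contact_force: [-0.2, 0.5, -0.3]
opening: 0.0499
grip_force: 0.0
```

Call:
apply_moves(delta_pos=[[0.4375,-0.51,0],[0.4375,-0.51,0],[0.4375,-0.51,0],[0.4375,-0.51,0],[0.4375,-0.51,0],[0.4375,-0.51,0],[0.4375,-0.51,0],[0.4375,-0.51,0]], dr=[[0,0,-1],[0,0,-1],[0,0,-1],[0,0,-1],[0,0,-1],[0,0,-1],[0,0,-1],[0,0,-1]], jaw=[0.25,0.25,0.25,0.25,0.25,0.25,0.25,0.25])

```text
time: 1.35
tool_pos: [0.5393, 0.0807, 0.2258]
tool_rot: [-3.141, 0.001, 1.759]
contact_force: [-0.1, -0.4, 0.4]
opening: 0.023
grip_force: 0.0
```

Call:
apply_moves(delta_pos=[[0,0,0],[0,0,0],[0,0,-0.15],[0,0,-0.15],[0,0,-0.15],[0,0,-0.15]], dr=[[0,0,-0.42],[0,0,-0.42],[0,0,-0.42],[0,0,-0.42],[0,0,-0.42],[0,0,-0.42]], jaw=[0.25,0.25,0.25,0.25,0.25,0.25])

```text
time: 1.85
tool_pos: [0.5362, 0.0847, 0.1663]
tool_rot: [-3.139, -0.0, 1.554]
contact_force: [-0.2, 0.1, 0.5]
opening: 0.0226
grip_force: 0.0
```

```bash
python3 - <<'E'
from h import *
o=telemetry.observe(); print(o['time'],o['tool_pos'],o['tool_rot'],o['opening'])
a=eyes.read_camera("top")[...,::-1]; b=eyes.read_camera("side")[...,::-1]
A=cv2.resize(a[190:290,220:320],(400,400),interpolation=cv2.INTER_CUBIC);B=cv2.resize(b[190:290,220:320],(400,400),interpolation=cv2.INTER_CUBIC)
cv2.imwrite("pics/d1.png",np.hstack([A,B]))
E
```

```text
1.85 [0.53621146 0.08471889 0.16630466] [-3.13912049e+00 -1.76983166e-04  1.55369575e+00] 0.022614672775664316
```

View pics/d1.png

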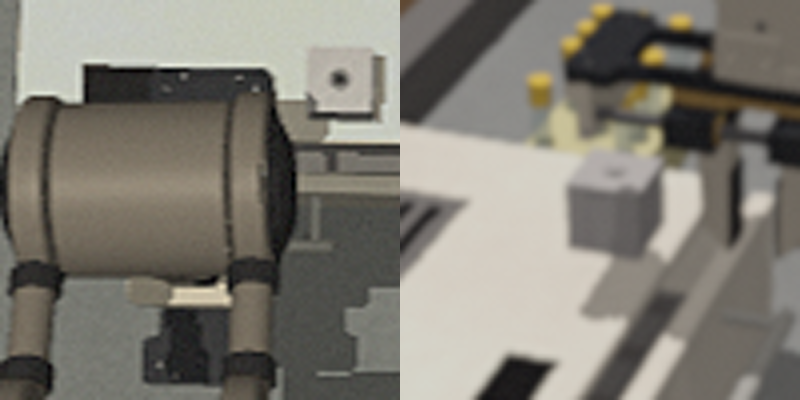

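The arm hides the handle in the top view. In the side view the fingers are just above the panel edge, near crop (740,220). I descend in steps and watch the force.

Call:
apply_moves(delta_pos=[[0,0,-0.06],[0,0,-0.12],[0,0,-0.18],[0,0,-0.2],[0,0,-0.2]], dr=[[0,0,0],[0,0,0],[0,0,0],[0,0,0],[0,0,0]], jaw=[0.25,0.25,0.25,0.25,0.25])

```text
time: 2.37
tool_pos: [0.5367, 0.084, 0.0862]
tool_rot: [-3.14, 0.0, 1.553]
contact_force: [-0.5, -0.5, 0.4]
opening: 0.0233
grip_force: 0.0
```

Call:
apply_moves(delta_pos=[[0,0,-0.025],[0,0,-0.05],[0,0,-0.05],[0,0,-0.05],[0,0,-0.05],[0,0,-0.05],[0,0,-0.05]], dr=[[0,0,0],[0,0,0],[0,0,0],[0,0,0],[0,0,0],[0,0,0],[0,0,0]], jaw=[0.25,0.25,0.25,0,0,0,0], force=15)

```text
time: 2.95
tool_pos: [0.5377, 0.0838, 0.0673]
tool_rot: [3.14, -0.0, 1.553]
contact_force: [1.3, 0.5, 0.8]
opening: 0.0103
grip_force: 15.0
```

Call:
apply_moves(delta_pos=[[-0.04,0.001,0],[-0.09,0.002,0],[-0.14,0.003,0],[-0.19,0.004,0],[-0.24,0.0055,0],[-0.29,0.0065,0],[-0.33,0.0075,0],[-0.345,0.008,0]], dr=[[0,0,0],[0,0,0],[0,0,0],[0,0,0],[0,0,0],[0,0,0],[0,0,0],[0,0,0]], jaw=[0,0,0,0,0,0,0,0], force=15)

```text
time: 3.62
tool_pos: [0.398, 0.087, 0.0673]
tool_rot: [3.14, 0.0, 1.553]
contact_force: [15.3, -1.9, -7.0]
opening: 0.0105
grip_force: 15.0
```

Call:
apply_moves(delta_pos=[[-0.01,0,0],[-0.015,0,0],[-0.02,0,0],[-0.02,0,0],[-0.02,0,0],[-0.02,0,0]], dr=[[0,0,0],[0,0,0],[0,0,0],[0,0,0],[0,0,0],[0,0,0]], jaw=[0,0,0,0,0,0], force=15)

```text
time: 4.12
tool_pos: [0.3982, 0.087, 0.0676]
tool_rot: [3.128, -0.001, 1.552]
contact_force: [18.6, 0.5, -17.8]
opening: 0.0102
grip_force: 15.0
```

Call:
apply_moves(delta_pos=[[0.015,0,0],[0.015,0,0],[0.015,0,0],[0.015,0,0.03],[0.015,0,0.12],[0.015,0,0.22],[0.015,0,0.3],[0.015,0,0.35]], dr=[[0,0,0],[0,0,0],[0,0,0],[0,0,0],[0,0,0],[0,0,0],[0,0,0],[0,0,0]], jaw=[0.25,0.25,0.25,0.25,0.25,0.25,0.25,0.25])

```text
time: 4.78
tool_pos: [0.3974, 0.0871, 0.21]
tool_rot: [3.138, -0.0, 1.553]
contact_force: [0.2, 0.1, 0.3]
opening: 0.0229
grip_force: 0.0
```

Call:
apply_moves(delta_pos=[[0,0,0.1],[0,-0.12,0.1],[0,-0.25,0.1],[0,-0.5,0.1],[0,-0.5,0.1],[0,-0.5,0.1],[0,-0.5,0.1],[0,-0.5,0.1]], dr=[[0,0,0],[0,0,1],[0,0,1],[0,0,1],[0,0,1],[0,0,1],[0,0,1],[0,0,1]], jaw=[0.7,0.7,0.7,0.7,0.7,0.7,0.7,0.7])

```text
time: 5.45
tool_pos: [0.3965, -0.117, 0.2466]
tool_rot: [-3.14, 0.001, 2.049]
contact_force: [1.1, 0.7, 0.4]
opening: 0.0637
grip_force: 0.0
```

```bash
python3 - <<'E'
from h import *
o=telemetry.observe(); print(o['time'],o['tool_pos'],o['tool_rot'],o['qpos'].round(2))
a=eyes.read_camera("top"); b=eyes.read_camera("side")
cv2.imwrite("pics/t2.png",a[...,::-1]); cv2.imwrite("pics/s2.png",b[...,::-1])
cv2.imwrite("pics/e2.png",np.hstack([cv2.resize(a[190:330,220:450,::-1],None,fx=2,fy=2),cv2.resize(b[210:350,240:440,::-1],None,fx=1.7,fy=2)]))
packs(a)
E
```

```text
5.45 [ 0.39654741 -0.11699354  0.24656528] [-3.14032190e+00  9.23621533e-04  2.04933161e+00] [-0.47  0.12  1.77 -0.    1.26 -0.95]
px [381. 241.] face [ 0.5692 -0.203 ] cap-based [ 0.5693 -0.2035] yaw 2.2 [0.039 0.048]
px [389. 290.] face [ 0.4202 -0.2215] cap-based [ 0.4415 -0.2367] yaw 66.0 [0.02  0.034]
px [429. 293.] face [ 0.4215 -0.3382] cap-based [ 0.4212 -0.3393] yaw -2.4 [0.038 0.049]
```

View pics/e2.png

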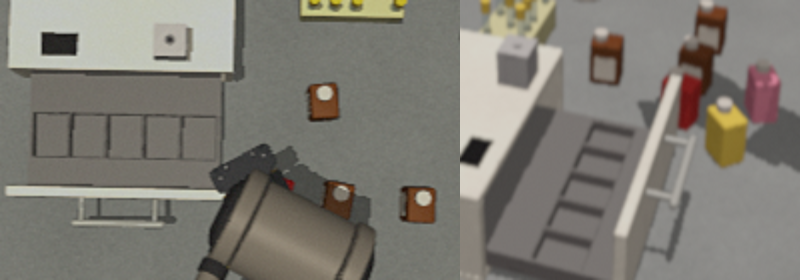

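The drawer is fully out and its five empty recesses show at crop rows 114–160. All packs are in place; pack B is half hidden by the arm. I go for pack A first.

Call:
apply_moves(delta_pos=[[0.43,-0.2225,-0.05],[0.43,-0.2225,-0.05],[0.43,-0.2225,-0.05],[0.43,-0.2225,-0.05],[0.43,-0.2225,-0.05],[0.43,-0.2225,-0.05]], dr=[[0,0,1],[0,0,1],[0,0,1],[0,0,1],[0,0,1],[0,0,1]], jaw=[0.7,0.7,0.7,0.7,0.7,0.7])

```text
time: 6.05
tool_pos: [0.5722, -0.2021, 0.2241]
tool_rot: [3.141, -0.002, 2.554]
contact_force: [-2.7, 2.4, -0.7]
opening: 0.0644
grip_force: 0.0
```

Call:
apply_moves(delta_pos=[[0,0,-0.05],[0,0,-0.05],[0,0,-0.05],[0,0,-0.05],[0,0,-0.05],[0,0,-0.05]], dr=[[0,0,1],[0,0,1],[0,0,1],[0,0,1],[0,0,1],[0,0,1]], jaw=[0.7,0.7,0.7,0.7,0.7,0.7])

```text
time: 6.55
tool_pos: [0.5688, -0.2004, 0.2069]
tool_rot: [3.141, -0.001, 3.05]
contact_force: [-0.1, 0.2, 0.7]
opening: 0.064
grip_force: 0.0
```

```bash
python3 - <<'E'
from h import *
o=telemetry.observe(); print(o['time'],o['tool_pos'],o['tool_rot'])
a=cv2.imread("pics/t2.png"); g=a[...,:].mean(2)
print("bay2",plane("top",(220+127/2,190+137/2),.033),"ends",plane("top",(220+33.5/2,190+137/2),.033),plane("top",(220+216/2,190+138/2),.033))
v=258; print([(u,int(g[v,u])) for u in range(233,332)])
E
```

```text
6.55 [ 0.56882634 -0.20043522  0.20694077] [ 3.14102318e+00 -5.34497058e-04  3.05015317e+00]
bay2 [0.51806285 0.07875519 0.033     ] ends [0.51821387 0.2147218  0.033     ] [ 0.51646853 -0.05038756  0.033     ]
[(233, 116), (234, 114), (235, 104), (236, 73), (237, 41), (238, 93), (239, 118), (240, 109), (241, 108), (242, 113), (243, 112), (244, 109), (245, 112), (246, 111), (247, 112), (248, 109), (249, 113), (250, 108), (251, 113), (252, 111), (253, 107), (254, 82), (255, 38), (256, 90), (257, 116), (258, 110), (259, 111), (260, 110), (261, 109), (262, 113), (263, 108), (264, 109), (265, 111), (266, 110), (267, 111), (268, 112), (269, 111), (270, 112), (271, 109), (272, 102), (273, 79), (274, 52), (275, 95), (276, 113), (277, 111), (278, 109), (279, 113), (280, 114), (281, 109), (282, 110), (283, 113), (284, 113), (285, 111), (286, 109), (287, 114), (288, 115), (289, 116), (290, 104), (291, 86), (292, 70), (293, 91), (294, 116), (295, 113), (296, 114), (297, 114), (298, 110), (299, 112), (300, 113), (301, 113), (302, 112), (303, 112), (304, 112), (305, 113), (306, 110), (307, 116), (308, 110), (309, 97), (310, 69), (311, 94), (312, 118), (313, 116), (314, 115), (315, 114), (316, 109), (317, 112), (318, 112), (319, 112), (320, 111), (321, 110), (322, 109), (323, 112), (324, 114), (325, 113), (326, 113), (327, 102), (328, 107), (329, 112), (330, 91), (331, 67)]
```

Call:
apply_moves(delta_pos=[[0,-0.0075,-0.05],[0,-0.0075,-0.15],[0,-0.0075,-0.25],[0,-0.0075,-0.33],[0,-0.0075,-0.4],[0,-0.0075,-0.45],[0,-0.0075,-0.46],[0,-0.0075,-0.46]], dr=[[0,0,0.27],[0,0,0.27],[0,0,0.27],[0,0,0.27],[0,0,0.27],[0,0,0.27],[0,0,0.27],[0,0,0.27]], jaw=[0.7,0.7,0.7,0.7,0.7,0.7,0.7,0.7])

```text
time: 7.22
tool_pos: [0.5683, -0.204, 0.0217]
tool_rot: [3.14, -0.003, -3.098]
contact_force: [-0.4, -0.3, -0.4]
opening: 0.0645
grip_force: 0.0
```

Call:
apply_moves(delta_pos=[[0,0,0],[0,0,0],[0,0,0],[0,0,0],[0,0,0],[0,0,0.1],[0,0,0.2],[0,0,0.3]], dr=[[0,0,0],[0,0,0],[0,0,0],[0,0,0],[0,0,0],[0,0,0],[0,0,0],[0,0,0]], jaw=[0,0,0,0,0,0,0,0], force=15)

```text
time: 7.88
tool_pos: [0.5685, -0.2048, 0.1438]
tool_rot: [3.141, -0.002, -3.096]
contact_force: [2.0, -1.0, -0.9]
opening: 0.0398
grip_force: 15.0
```

Call:
apply_moves(delta_pos=[[-0.02,0.07,0],[-0.05,0.16,0],[-0.08,0.25,0],[-0.1,0.34,0],[-0.12,0.41,0],[-0.126,0.45,0],[-0.126,0.45,0],[-0.126,0.45,0]], dr=[[0,0,-0.14],[0,0,-0.14],[0,0,-0.14],[0,0,-0.14],[0,0,-0.14],[0,0,-0.14],[0,0,-0.14],[0,0,-0.14]], jaw=[0,0,0,0,0,0,0,0])

```text
time: 8.55
tool_pos: [0.5188, -0.0245, 0.1431]
tool_rot: [-3.141, 0.001, 3.12]
contact_force: [-0.1, 0.2, -0.4]
opening: 0.0399
grip_force: 15.0
```

Call:
apply_moves(delta_pos=[[0,0,-0.06],[0,0,-0.13],[0,0,-0.18],[0,0,-0.18],[0,0,-0.18]], dr=[[0,0,0],[0,0,0],[0,0,0],[0,0,0],[0,0,0]], jaw=[0,0,0,0,0])

```text
time: 8.97
tool_pos: [0.5185, -0.026, 0.0702]
tool_rot: [3.141, -0.002, 3.116]
contact_force: [0.6, -0.6, -0.5]
opening: 0.0399
grip_force: 15.0
```

```bash
python3 - <<'E'
from h import *
o=telemetry.observe(); print(o['time'],o['tool_pos'],o['tool_rot'],o['contact_force'])
E
```

```text
8.9667 [ 0.51854932 -0.02603763  0.07024071] [ 3.14142231e+00 -1.91540658e-03  3.11649447e+00] [ 0.60672317 -0.56703504 -0.5221754 ]
```

Call:
apply_moves(delta_pos=[[0,0.0025,-0.02],[0,0.0025,-0.04],[0,0.0025,-0.06],[0,0.0025,-0.074],[0,0.0025,-0.074],[0,0.0025,-0.074]], dr=[[0,0,0],[0,0,0],[0,0,0],[0,0,0],[0,0,0],[0,0,0]], jaw=[0,0,0,0,0,0])

```text
time: 9.47
tool_pos: [0.5188, -0.024, 0.041]
tool_rot: [3.142, -0.0, 3.118]
contact_force: [-0.2, 0.1, -0.8]
opening: 0.04
grip_force: 15.0
```

Call:
apply_moves(delta_pos=[[0,0,-0.001],[0,0,-0.001],[0,0,-0.001],[0,0,0.06],[0,0,0.15],[0,0,0.25],[0,0,0.35],[0,0,0.4]], dr=[[0,0,0],[0,0,0],[0,0,0],[0,0,0],[0,0,0],[0,0,0],[0,0,0],[0,0,0]], jaw=[0.6,0.6,0.6,0.6,0.6,0.6,0.6,0.6])

```text
time: 10.13
tool_pos: [0.5203, -0.0242, 0.2062]
tool_rot: [-3.141, 0.007, 3.118]
contact_force: [1.0, -0.6, -0.6]
opening: 0.0548
grip_force: 0.0
```

```bash
python3 - <<'E'
from h import *
o=telemetry.observe(); print(o['time'],o['tool_pos'],o['tool_rot'],o['opening'])
a=eyes.read_camera("top"); b=eyes.read_camera("side")
cv2.imwrite("pics/e3.png",np.hstack([cv2.resize(a[190:330,220:450,::-1],None,fx=2,fy=2),cv2.resize(b[210:350,240:440,::-1],None,fx=1.7,fy=2)]))
packs(a)
E
```

```text
10.1333 [ 0.52027862 -0.02423173  0.20616324] [-3.14051901  0.00681262  3.117932  ] 0.05484058572559481
px [388. 291.] face [ 0.4287 -0.2218] cap-based [ 0.4283 -0.223 ] yaw -11.8 [0.04  0.049]
px [429. 293.] face [ 0.4216 -0.3382] cap-based [ 0.4212 -0.3393] yaw -2.6 [0.038 0.049]
```

View pics/e3.png

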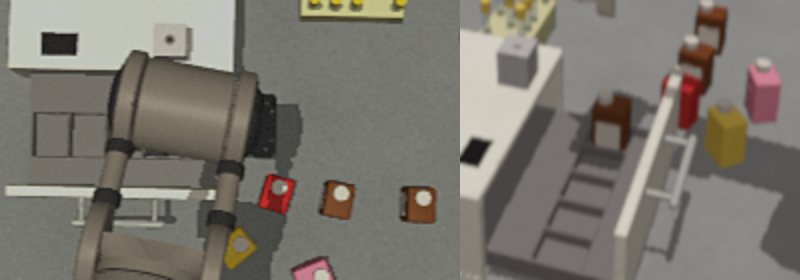

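Pack A stands in bay0 (side crop (610,120)). B and C have not moved. Next is B, with a narrow opening because red stands beside it.

Call:
apply_moves(delta_pos=[[-0.2295,-0.496,-0.05],[-0.2295,-0.496,-0.05],[-0.2295,-0.496,-0.05],[-0.2295,-0.496,-0.05],[-0.2295,-0.496,-0.05],[-0.2295,-0.496,-0.05],[-0.2295,-0.496,-0.15],[-0.2295,-0.496,-0.2]], dr=[[0,0,-0.36],[0,0,-0.36],[0,0,-0.36],[0,0,-0.36],[0,0,-0.36],[0,0,-0.36],[0,0,-0.36],[0,0,-0.36]], jaw=[0.57,0.57,0.57,0.57,0.57,0.57,0.57,0.57])

```text
time: 10.9
tool_pos: [0.4255, -0.2226, 0.1184]
tool_rot: [3.14, -0.002, 2.935]
contact_force: [-0.3, 1.2, 0.1]
opening: 0.0529
grip_force: 0.0
```

Call:
apply_moves(delta_pos=[[0,0,0],[0,0,0]], dr=[[0,0,0],[0,0,0]], jaw=[0.57,0.57])

```text
time: 11.07
tool_pos: [0.4263, -0.2216, 0.1202]
tool_rot: [3.14, -0.003, 2.938]
contact_force: [-0.1, 0.0, 0.9]
opening: 0.0525
grip_force: 0.0
```

Call:
apply_moves(delta_pos=[[0.005,-0.002,-0.06],[0.005,-0.002,-0.12],[0.005,-0.002,-0.18],[0.005,-0.002,-0.23],[0.005,-0.002,-0.246],[0.005,-0.002,-0.246]], dr=[[0,0,0],[0,0,0],[0,0,0],[0,0,0],[0,0,0],[0,0,0]], jaw=[0.57,0.57,0.57,0.57,0.57,0.57])

```text
time: 11.57
tool_pos: [0.4291, -0.2228, 0.0225]
tool_rot: [3.141, -0.001, 2.939]
contact_force: [-0.6, 0.6, -0.1]
opening: 0.052
grip_force: 0.0
```

Call:
apply_moves(delta_pos=[[0,0,0],[0,0,0],[0,0,0],[0,0,0],[0,0,0.1],[0,0,0.2],[0,0,0.3],[0,0,0.37]], dr=[[0,0,0],[0,0,0],[0,0,0],[0,0,0],[0,0,0],[0,0,0],[0,0,0],[0,0,0]], jaw=[0,0,0,0,0,0,0,0], force=15)

```text
time: 12.23
tool_pos: [0.4295, -0.2237, 0.1747]
tool_rot: [-3.14, 0.004, 2.938]
contact_force: [1.2, -0.9, -1.0]
opening: 0.0401
grip_force: 15.0
```

Call:
apply_moves(delta_pos=[[0.228,0.767,0],[0.228,0.767,0],[0.228,0.767,0],[0.228,0.767,0],[0.228,0.767,0],[0.228,0.767,0],[0.228,0.767,0],[0.228,0.767,0]], dr=[[0,0,0.36],[0,0,0.36],[0,0,0.36],[0,0,0.36],[0,0,0.36],[0,0,0.36],[0,0,0.36],[0,0,0.36]], jaw=[0,0,0,0,0,0,0,0])

```text
time: 12.9
tool_pos: [0.5205, 0.087, 0.1714]
tool_rot: [3.141, 0.001, 3.119]
contact_force: [0.5, -0.1, -0.6]
opening: 0.0401
grip_force: 15.0
```

Call:
apply_moves(delta_pos=[[0,0,-0.08],[0,0,-0.16],[0,0,-0.22],[0,0,-0.25],[0,0,-0.25],[0,0,-0.25]], dr=[[0,0,0],[0,0,0],[0,0,0],[0,0,0],[0,0,0],[0,0,0]], jaw=[0,0,0,0,0,0])

```text
time: 13.4
tool_pos: [0.52, 0.0836, 0.0709]
tool_rot: [-3.142, -0.001, 3.118]
contact_force: [1.5, -0.7, -0.2]
opening: 0.04
grip_force: 15.0
```

Down to TCP z ≈ 0.0415 in the recess, then release and rise.

Call:
apply_moves(delta_pos=[[0.001,0,-0.02],[0.001,0,-0.04],[0.001,0,-0.06],[0.001,0,-0.074],[0.001,0,-0.074],[0.001,0,-0.074]], dr=[[0,0,0],[0,0,0],[0,0,0],[0,0,0],[0,0,0],[0,0,0]], jaw=[0,0,0,0,0,0])

```text
time: 13.9
tool_pos: [0.5204, 0.0836, 0.0408]
tool_rot: [3.142, -0.0, 3.118]
contact_force: [0.2, 0.1, -1.1]
opening: 0.0401
grip_force: 15.0
```

Call:
apply_moves(delta_pos=[[0,0,-0.001],[0,0,-0.001],[0,0,-0.001],[0,0,0.06],[0,0,0.15],[0,0,0.25],[0,0,0.35],[0,0,0.4]], dr=[[0,0,0],[0,0,0],[0,0,0],[0,0,0],[0,0,0],[0,0,0],[0,0,0],[0,0,0]], jaw=[0.6,0.6,0.6,0.6,0.6,0.6,0.6,0.6])

```text
time: 14.57
tool_pos: [0.5221, 0.0837, 0.2062]
tool_rot: [3.141, 0.007, 3.118]
contact_force: [2.1, 0.3, -0.5]
opening: 0.055
grip_force: 0.0
```

```bash
python3 - <<'E'
from h import *
o=telemetry.observe(); print(o['time'],o['tool_pos'],o['tool_rot'],o['opening'])
a=eyes.read_camera("top"); b=eyes.read_camera("side")
cv2.imwrite("pics/e4.png",np.hstack([cv2.resize(a[190:330,220:450,::-1],None,fx=2,fy=2),cv2.resize(b[210:350,240:440,::-1],None,fx=1.7,fy=2)]))
packs(a)
E
```

```text
14.5667 [0.52212496 0.08367155 0.20622376] [3.14128843 0.00703328 3.11788785] 0.05496745650024082
nocap [319.03067485 259.42944785]
px [429. 293.] face [ 0.4215 -0.3382] cap-based [ 0.4212 -0.3392] yaw -2.5 [0.038 0.049]
```

View pics/e4.png

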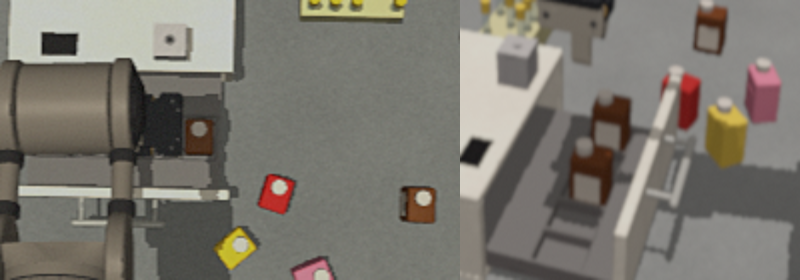

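Packs A and B stand in bay0 and bay2 (side crop (610,120) and (592,170)). C at crop (418,204) has not moved.

Call:
apply_moves(delta_pos=[[-0.2,-0.85,0],[-0.2,-0.85,0],[-0.2,-0.85,0],[-0.2,-0.85,0],[-0.2,-0.85,0],[-0.2,-0.85,0],[-0.2,-0.85,0],[-0.2,-0.85,0]], dr=[[0,0,-0.044],[0,0,-0.044],[0,0,-0.044],[0,0,-0.044],[0,0,-0.044],[0,0,-0.044],[0,0,-0.044],[0,0,-0.044]], jaw=[0.7,0.7,0.7,0.7,0.7,0.7,0.7,0.7])

```text
time: 15.33
tool_pos: [0.4429, -0.2424, 0.2001]
tool_rot: [3.14, -0.001, 3.096]
contact_force: [1.0, -0.9, -0.0]
opening: 0.0639
grip_force: 0.0
```

Call:
apply_moves(delta_pos=[[-0.0475,-0.206,-0.04],[-0.0475,-0.206,-0.1],[-0.0475,-0.206,-0.2],[-0.0475,-0.206,-0.2],[-0.0475,-0.206,-0.2],[-0.0475,-0.206,-0.2]], dr=[[0,0,0],[0,0,0],[0,0,0],[0,0,0],[0,0,0],[0,0,0]], jaw=[0.7,0.7,0.7,0.7,0.7,0.7])

```text
time: 15.83
tool_pos: [0.4252, -0.3225, 0.1212]
tool_rot: [3.14, -0.001, 3.096]
contact_force: [0.1, 0.1, 0.4]
opening: 0.0644
grip_force: 0.0
```

```bash
python3 -c "
from h import *
o=telemetry.observe(); print(o['tool_pos'],o['tool_rot'],o['qpos'].round(2))"
```

```text
[ 0.42524787 -0.32253335  0.12118056] [ 3.14032827e+00 -9.50163540e-04  3.09612110e+00] [-0.79  0.47  1.65  0.    1.03 -2.32]
```

Call:
apply_moves(delta_pos=[[-0.0095,-0.0405,0],[-0.0095,-0.0405,-0.02],[-0.0095,-0.0405,-0.08],[-0.0095,-0.0405,-0.16],[-0.0095,-0.0405,-0.22],[-0.0095,-0.0405,-0.248],[-0.0095,-0.0405,-0.248]], dr=[[0,0,0],[0,0,0],[0,0,0],[0,0,0],[0,0,0],[0,0,0],[0,0,0]], jaw=[0.7,0.7,0.7,0.7,0.7,0.7,0.7])

```text
time: 16.42
tool_pos: [0.4211, -0.3377, 0.0206]
tool_rot: [3.139, -0.002, 3.097]
contact_force: [-1.0, 0.1, 0.7]
opening: 0.064
grip_force: 0.0
```

Call:
apply_moves(delta_pos=[[0,0,0],[0,0,0],[0,0,0],[0,0,0],[0,0,0.1],[0,0,0.2],[0,0,0.3],[0,0,0.37]], dr=[[0,0,0],[0,0,0],[0,0,0],[0,0,0],[0,0,0],[0,0,0],[0,0,0],[0,0,0]], jaw=[0,0,0,0,0,0,0,0], force=15)

```text
time: 17.08
tool_pos: [0.422, -0.3402, 0.1743]
tool_rot: [-3.138, 0.003, 3.096]
contact_force: [1.9, -1.0, -1.1]
opening: 0.0399
grip_force: 15.0
```

Call:
apply_moves(delta_pos=[[0.19,0.8,0],[0.19,0.8,0],[0.19,0.8,0],[0.19,0.8,0],[0.19,0.8,0],[0.19,0.8,0],[0.19,0.8,0],[0.19,0.8,0]], dr=[[0,0,0.046],[0,0,0.046],[0,0,0.046],[0,0,0.046],[0,0,0.046],[0,0,0.046],[0,0,0.046],[0,0,0.046]], jaw=[0,0,0,0,0,0,0,0])

```text
time: 17.75
tool_pos: [0.4975, -0.0171, 0.1708]
tool_rot: [3.141, 0.001, 3.119]
contact_force: [1.4, -0.2, -0.2]
opening: 0.04
grip_force: 15.0
```

Call:
apply_moves(delta_pos=[[0.062,0.52,0],[0.062,0.52,0],[0.062,0.52,0],[0.062,0.52,0],[0.062,0.52,0],[0.062,0.52,0],[0.062,0.52,0],[0.062,0.52,0]], dr=[[0,0,0],[0,0,0],[0,0,0],[0,0,0],[0,0,0],[0,0,0],[0,0,0],[0,0,0]], jaw=[0,0,0,0,0,0,0,0])

```text
time: 18.42
tool_pos: [0.5219, 0.1885, 0.1701]
tool_rot: [-3.141, 0.0, 3.12]
contact_force: [0.3, -0.2, 0.2]
opening: 0.0396
grip_force: 15.0
```

```bash
python3 -c "
from h import *
o=telemetry.observe(); print(o['tool_pos'],o['tool_rot'],o['qvel'].round(2))"
```

```text
[0.52192426 0.18846875 0.17014957] [-3.14124964e+00  7.38211882e-05  3.11975826e+00] [-0.03 -0.01  0.01 -0.   -0.    0.  ]
```

Call:
apply_moves(delta_pos=[[0.002,0.006,-0.08],[0.002,0.006,-0.16],[0.002,0.006,-0.23],[0.002,0.006,-0.26],[0.002,0.006,-0.285],[0.002,0.006,-0.305],[0.002,0.006,-0.321],[0.002,0.006,-0.321]], dr=[[0,0,0],[0,0,0],[0,0,0],[0,0,0],[0,0,0],[0,0,0],[0,0,0],[0,0,0]], jaw=[0,0,0,0,0,0,0,0])

```text
time: 19.08
tool_pos: [0.5233, 0.1894, 0.0417]
tool_rot: [-3.142, 0.0, 3.117]
contact_force: [-0.6, -0.1, -1.2]
opening: 0.0396
grip_force: 15.0
```

Call:
apply_moves(delta_pos=[[0,0,0],[0,0,-0.002],[0,0,-0.002],[0,0,0.06],[0,0,0.15],[0,0,0.25],[0,0,0.35],[0,0,0.4]], dr=[[0,0,0],[0,0,0],[0,0,0],[0,0,0],[0,0,0],[0,0,0],[0,0,0],[0,0,0]], jaw=[0,0.6,0.6,0.6,0.6,0.6,0.6,0.6])

```text
time: 19.75
tool_pos: [0.5246, 0.1913, 0.207]
tool_rot: [3.14, 0.007, 3.119]
contact_force: [1.1, 0.2, -0.3]
opening: 0.0552
grip_force: 0.0
```

Call:
apply_moves(delta_pos=[[-0.4125,-0.26,0],[-0.4125,-0.26,0],[-0.4125,-0.26,0],[-0.4125,-0.26,0],[-0.4125,-0.26,0],[-0.4125,-0.26,0],[-0.4125,-0.26,0],[-0.4125,-0.26,0]], dr=[[0,0,0],[0,0,0],[0,0,0],[0,0,0],[0,0,0],[0,0,0],[0,0,0],[0,0,0]], jaw=[0.6,0,0,0,0,0,0,0])

```text
time: 20.42
tool_pos: [0.3589, 0.087, 0.2022]
tool_rot: [3.141, 0.002, 3.118]
contact_force: [0.6, -0.0, -0.9]
opening: 0.013
grip_force: 0.0
```

```bash
python3 - <<'E'
from h import *
o=telemetry.observe(); print(o['time'],o['tool_pos'],o['tool_rot'],o['opening'])
a=eyes.read_camera("top"); b=eyes.read_camera("side")
cv2.imwrite("pics/e5.png",np.hstack([cv2.resize(a[190:330,220:450,::-1],None,fx=2,fy=2),cv2.resize(b[210:350,240:440,::-1],None,fx=1.7,fy=2)]))
cv2.imwrite("pics/t5.png",a[...,::-1])
packs(a)
E
```

```text
20.4167 [0.35893547 0.0869948  0.20222184] [3.14122707e+00 2.33982636e-03 3.11832768e+00] 0.012973514580577463
px [244. 258.] face [0.5229 0.1914] cap-based [0.5227 0.1922] yaw -1.3 [0.039 0.05 ]
px [281. 259.] face [0.5205 0.0835] cap-based [0.5204 0.0842] yaw -0.9 [0.04  0.049]
px [319. 259.] face [ 0.5207 -0.025 ] cap-based [ 0.5209 -0.0252] yaw -0.0 [0.039 0.048]
```

View pics/e5.png

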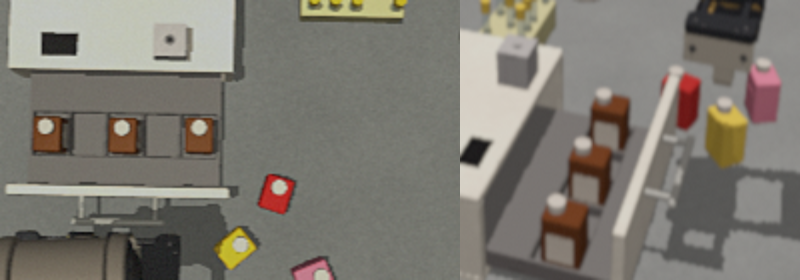

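All three packs stand in bays 4, 2 and 0, within about 2 mm, and no amber is left on the bench. Now I shut the drawer by pushing the bar slowly with closed fingers.

Call:
apply_moves(delta_pos=[[0,0,-0.09],[0,0,-0.18],[0,0,-0.27],[0,0,-0.34],[0,0,-0.34],[0,0,-0.34]], dr=[[0,0,0],[0,0,0],[0,0,0],[0,0,0],[0,0,0],[0,0,0]], jaw=[0,0,0,0,0,0])

```text
time: 21.02
tool_pos: [0.3577, 0.0872, 0.0648]
tool_rot: [-3.142, -0.004, 3.119]
contact_force: [-0.3, -0.5, 0.7]
opening: 0.0002
grip_force: 0.0
```

Call:
apply_moves(delta_pos=[[0.02,0,0],[0.035,0,0],[0.05,-0.001,0],[0.065,-0.0015,0],[0.085,-0.002,0],[0.11,-0.0025,0],[0.135,-0.003,0],[0.16,-0.0035,0]], dr=[[0,0,0],[0,0,0],[0,0,0],[0,0,0],[0,0,0],[0,0,0],[0,0,0],[0,0,0]], jaw=[0,0,0,0,0,0,0,0])

```text
time: 21.68
tool_pos: [0.4231, 0.0855, 0.0657]
tool_rot: [3.142, 0.0, 3.119]
contact_force: [-2.5, 0.5, 2.2]
opening: 0.0002
grip_force: 1.3
```

Call:
apply_moves(delta_pos=[[0.025,-0.0005,0],[0.05,-0.001,0],[0.075,-0.0015,0],[0.1,-0.002,0],[0.125,-0.0025,0],[0.15,-0.003,0],[0.175,-0.0035,0],[0.2,-0.004,0]], dr=[[0,0,0],[0,0,0],[0,0,0],[0,0,0],[0,0,0],[0,0,0],[0,0,0],[0,0,0]], jaw=[0,0,0,0,0,0,0,0])

```text
time: 22.35
tool_pos: [0.5031, 0.0837, 0.0655]
tool_rot: [-3.141, -0.0, 3.119]
contact_force: [-2.6, -1.1, 2.1]
opening: 0.0004
grip_force: 1.3
```

Call:
apply_moves(delta_pos=[[0.02,0,0],[0.04,-0.001,0],[0.055,-0.001,0],[0.07,-0.0015,0],[0.08,-0.002,0],[0.09,-0.002,0],[0.095,-0.002,0],[0.1,-0.002,0]], dr=[[0,0,0],[0,0,0],[0,0,0],[0,0,0],[0,0,0],[0,0,0],[0,0,0],[0,0,0]], jaw=[0,0,0,0,0,0,0,0])

```text
time: 23.02
tool_pos: [0.5418, 0.083, 0.0654]
tool_rot: [-3.141, -0.001, 3.119]
contact_force: [-8.1, -2.2, 3.3]
opening: 0.0005
grip_force: 5.0
```

Call:
apply_moves(delta_pos=[[0.005,0,0],[0.009,0,0],[0.013,0,0],[0.013,0,0],[0.013,0,0]], dr=[[0,0,0],[0,0,0],[0,0,0],[0,0,0],[0,0,0]], jaw=[0,0,0,0,0])

```text
time: 23.43
tool_pos: [0.5417, 0.083, 0.0654]
tool_rot: [-3.141, -0.012, 3.119]
contact_force: [-20.3, -3.4, 14.5]
opening: 0.0007
grip_force: 10.0
```

The drawer is shut, as the force shows against a stationary tool. I back off and go to the logger.

Call:
apply_moves(delta_pos=[[-0.05,0,0],[-0.12,0,0],[-0.15,0,0.06],[-0.15,0,0.15],[-0.2,0.1,0.25],[-0.25,0.2,0.35],[-0.3,0.3,0.35],[-0.34,0.4,0.35]], dr=[[0,0,0],[0,0,0],[0,0,0],[0,0,0],[0,0,0],[0,0,0],[0,0,0],[0,0,0]], jaw=[0,0,0,0,0.6,0.6,0.6,0.6])

```text
time: 24.1
tool_pos: [0.426, 0.213, 0.2037]
tool_rot: [3.139, 0.006, 3.117]
contact_force: [0.8, 0.6, -0.5]
opening: 0.0223
grip_force: 0.0
```

```bash
python3 - <<'E'
from h import *
o=telemetry.observe(); print(o['time'],o['tool_pos'],o['tool_rot'],o['opening'])
a=eyes.read_camera("top"); b=eyes.read_camera("side")
cv2.imwrite("pics/t6.png",a[...,::-1]);cv2.imwrite("pics/s6.png",b[...,::-1])
cv2.imwrite("pics/e6.png",np.hstack([cv2.resize(a[190:330,150:350,::-1],None,fx=2,fy=2),cv2.resize(b[210:450,140:380,::-1],(400,280))]))
E
```

```text
24.1 [0.42597285 0.21303897 0.20366531] [3.13916024 0.00638062 3.11697868] 0.022303183248227117
```

View pics/e6.png

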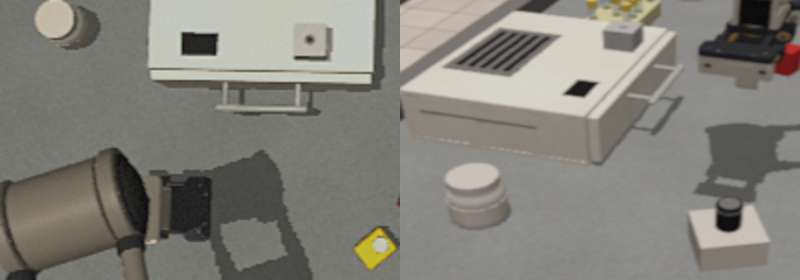

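The drawer is shut, its panel flush with the unit at top crop row 75. The logger stands untouched in its rest at side crop (728,212).

Call:
apply_moves(delta_pos=[[0,0.3,0],[0,0.3,0],[0,0.3,0],[0,0.3,0],[0,0.3,0],[0,0.3,0]], dr=[[0,0,0],[0,0,0],[0,0,0],[0,0,0],[0,0,0],[0,0,0]], jaw=[0.55,0.55,0.55,0.55,0.55,0.55])

```text
time: 24.7
tool_pos: [0.4252, 0.3311, 0.2]
tool_rot: [-3.141, -0.0, 3.119]
contact_force: [-0.5, 0.1, -0.1]
opening: 0.0506
grip_force: 0.0
```

```bash
python3 - <<'E'
from h import *
o=telemetry.observe(); print(o['time'],o['tool_pos'],o['tool_rot'],o['opening'])
E
```

```text
24.7 [0.42522911 0.33109564 0.20004422] [-3.14093535e+00 -3.42064964e-04  3.11914085e+00] 0.05061371404767933
```

Call:
apply_moves(delta_pos=[[-0.048,0.085,0],[-0.048,0.085,0],[-0.048,0.085,-0.06],[-0.048,0.085,-0.14],[-0.048,0.085,-0.22],[-0.048,0.085,-0.3],[-0.048,0.085,-0.355],[-0.048,0.085,-0.355]], dr=[[0,0,0],[0,0,0],[0,0,0],[0,0,0],[0,0,0],[0,0,0],[0,0,0],[0,0,0]], jaw=[0.55,0.55,0.55,0.55,0.55,0.55,0.55,0.55])

```text
time: 25.37
tool_pos: [0.4039, 0.3625, 0.0544]
tool_rot: [-3.137, -0.007, 3.117]
contact_force: [-0.6, -0.9, 0.4]
opening: 0.0506
grip_force: 0.0
```

Call:
apply_moves(delta_pos=[[0,0,0],[0,0,0],[0,0,0],[0,0,0],[0,0,0],[0,0,0],[0,0,0]], dr=[[0,0,0],[0,0,0],[0,0,0],[0,0,0],[0,0,0],[0,0,0],[0,0,0]], jaw=[0,0,0,0,0,0,0], force=15)

```text
time: 25.95
tool_pos: [0.4069, 0.3662, 0.0602]
tool_rot: [3.14, 0.003, 3.119]
contact_force: [-0.7, -0.3, 7.4]
opening: 0.0277
grip_force: 15.0
```

Call:
apply_moves(delta_pos=[[0,0,0.04],[0,0,0.1],[0,0,0.17],[0,0,0.25],[0,0,0.33],[0,0,0.41],[0,0,0.48],[0,0,0.48]], dr=[[0,0,0],[0,0,0],[0,0,0],[0,0,0],[0,0,0],[0,0,0],[0,0,0],[0,0,0]], jaw=[0,0,0,0,0,0,0,0])

```text
time: 26.62
tool_pos: [0.4078, 0.3672, 0.2573]
tool_rot: [3.135, 0.01, 3.119]
contact_force: [0.4, 0.7, -0.3]
opening: 0.0275
grip_force: 15.0
```

Call:
apply_moves(delta_pos=[[0.35,-0.5,0],[0.35,-0.5,0],[0.35,-0.5,0],[0.35,-0.5,0],[0.35,-0.5,0],[0.35,-0.5,0],[0.35,-0.5,0],[0.35,-0.5,0]], dr=[[0,0,0],[0,0,0],[0,0,0],[0,0,0],[0,0,0],[0,0,0],[0,0,0],[0,0,0]], jaw=[0,0,0,0,0,0,0,0])

```text
time: 27.28
tool_pos: [0.5464, 0.164, 0.2498]
tool_rot: [3.142, -0.001, 3.115]
contact_force: [-0.1, 0.5, -0.3]
opening: 0.0279
grip_force: 15.0
```

```bash
python3 - <<'E'
from h import *
o=telemetry.observe(); print(o['time'],o['tool_pos'],o['tool_rot'],o['opening'],o['contact_force'])
E
```

```text
27.2833 [0.54635066 0.1640363  0.24978656] [ 3.14154140e+00 -1.10169507e-03  3.11529941e+00] 0.027907863237538674 [-0.09360687  0.52182905 -0.31092834]
```

Call:
apply_moves(delta_pos=[[0.05,-0.08,0],[0.12,-0.18,0],[0.19,-0.29,0],[0.237,-0.385,0],[0.237,-0.385,0],[0.237,-0.385,0],[0.237,-0.385,-0.03],[0.237,-0.385,-0.06]], dr=[[0,0,0],[0,0,0],[0,0,0],[0,0,0],[0,0,0],[0,0,0],[0,0,0],[0,0,0]], jaw=[0,0,0,0,0,0,0,0])

```text
time: 27.95
tool_pos: [0.6404, 0.0136, 0.2267]
tool_rot: [3.141, 0.001, 3.12]
contact_force: [0.3, 0.0, -0.8]
opening: 0.0276
grip_force: 15.0
```

Call:
apply_moves(delta_pos=[[0,0,0],[0,0,0],[0,0,0]], dr=[[0,0,0],[0,0,0],[0,0,0]], jaw=[0,0,0])

```text
time: 28.2
tool_pos: [0.6406, 0.0132, 0.2274]
tool_rot: [3.141, 0.001, 3.12]
contact_force: [-0.3, 0.5, -0.7]
opening: 0.0276
grip_force: 15.0
```

```bash
python3 - <<'E'
from h import *
o=telemetry.observe(); print(o['time'],o['tool_pos'],o['tool_rot'],o['opening'],o['contact_force'])
p=o['tool_pos']
b=eyes.read_camera("side")
print("port proj",proj("side",[[.6413,.0099,.156],[.6413,.0099,.2],[p[0],p[1],p[2]-.05]]))
cv2.imwrite("pics/s7.png",b[...,::-1]);cv2.imwrite("pics/e7.png",cv2.resize(b[170:290,220:330,::-1],None,fx=5,fy=5,interpolation=cv2.INTER_CUBIC))
E
```

```text
28.2 [0.64055514 0.0131688  0.22736493] [3.14128429e+00 8.10091708e-04 3.12043657e+00] 0.027629766164721216 [-0.32562083  0.49060626 -0.73818334]
port proj [[274.18794295 233.2328446 ]
 [273.75119798 216.24253905]
 [273.80959127 225.76433483]]
```

View pics/e7.png

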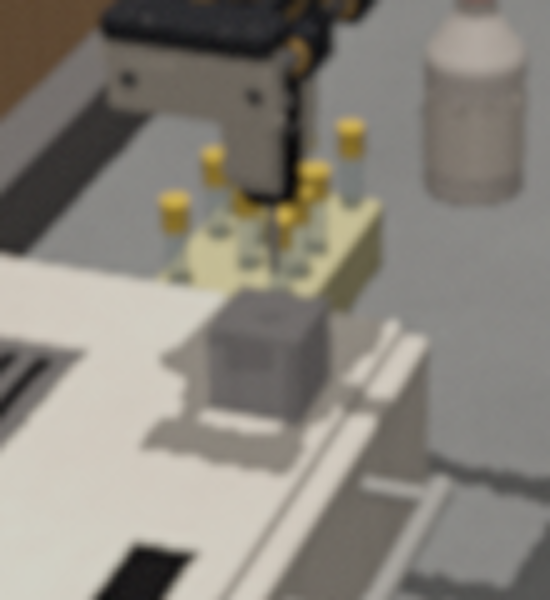

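The stem tip is at side pixel (275.4,224.4) and the port hole at (274,233.2). I measure the stem's axis numerically.

```bash
python3 - <<'E'
from h import *
s=cv2.imread("pics/s7.png").astype(float)
for v in range(208,230): print(v,s[v,266:286].mean(1).astype(int).tolist())
b=np.array([.6413,.0099,.17]); P=proj("side",[b,b+[.01,0,0],b+[0,.01,0],b+[0,0,.01]]); print(P[0],(P[1:]-P[0])/10)
print(proj("side",[[.6406,.0132,z] for z in(.177,.19,.2,.217)]))
s0=cv2.imread("pics/s6.png").astype(float)
for v in range(228,239): print(v,s0[v,266:284].mean(1).astype(int).tolist())
E
```

```text
208 [103, 90, 71, 58, 56, 59, 60, 64, 67, 61, 42, 17, 25, 59, 101, 121, 112, 95, 95, 111]
209 [105, 92, 75, 51, 35, 28, 34, 34, 40, 40, 31, 22, 34, 63, 94, 109, 104, 100, 107, 127]
210 [103, 92, 84, 66, 51, 42, 42, 40, 37, 48, 58, 60, 60, 69, 85, 97, 105, 116, 127, 147]
211 [105, 95, 91, 85, 78, 76, 81, 76, 70, 88, 106, 104, 93, 85, 87, 98, 117, 131, 142, 158]
212 [116, 104, 99, 97, 97, 102, 107, 100, 94, 117, 138, 134, 115, 96, 90, 102, 122, 139, 148, 161]
213 [138, 127, 116, 115, 113, 114, 114, 105, 101, 123, 142, 138, 116, 98, 93, 104, 125, 140, 148, 159]
214 [147, 141, 135, 133, 129, 122, 114, 100, 94, 110, 124, 119, 107, 102, 105, 113, 130, 141, 148, 160]
215 [141, 145, 145, 142, 137, 125, 111, 93, 87, 94, 99, 100, 108, 118, 122, 126, 137, 143, 147, 160]
216 [138, 148, 146, 144, 137, 124, 106, 91, 87, 87, 88, 96, 115, 132, 135, 134, 140, 145, 148, 160]
217 [153, 153, 147, 143, 135, 119, 103, 89, 86, 87, 89, 97, 119, 137, 137, 133, 136, 139, 143, 158]
218 [165, 157, 148, 142, 136, 122, 111, 96, 88, 86, 90, 99, 120, 137, 136, 124, 123, 126, 131, 150]
219 [171, 158, 147, 143, 140, 
[... 1682 characters left out ...]
9, 170, 174, 176, 176, 175, 177, 176, 170]
232 [176, 176, 176, 174, 171, 163, 157, 153, 154, 157, 165, 172, 176, 176, 177, 176, 172, 159]
233 [175, 176, 177, 175, 170, 161, 150, 144, 145, 153, 165, 172, 176, 176, 176, 174, 163, 138]
234 [175, 176, 177, 175, 174, 169, 163, 158, 159, 164, 171, 175, 175, 177, 174, 166, 145, 113]
235 [169, 171, 174, 175, 176, 176, 175, 174, 174, 175, 176, 177, 177, 176, 170, 153, 122, 94]
236 [150, 154, 159, 165, 168, 170, 172, 174, 175, 176, 177, 177, 178, 174, 162, 133, 101, 84]
237 [119, 124, 131, 136, 141, 145, 148, 155, 161, 166, 169, 171, 171, 165, 145, 113, 88, 83]
238 [104, 103, 105, 106, 109, 112, 117, 126, 134, 139, 145, 148, 150, 142, 120, 93, 83, 83]
```

```bash
python3 - <<'E'
from h import *
s=cv2.imread("pics/s7.png").astype(float); s0=cv2.imread("pics/s6.png").astype(float)
d=(s-s0).mean(2)
for v in range(209,229): print(v,d[v,264:286].astype(int).tolist())
m=np.abs(s-s0).max(2); 
for v in range(213,228):
    w=np.clip(m[v,268:283]-15,0,None); print(v,(w*np.arange(268,283)).sum()/max(w.sum(),1),end="; ")
E
```

```text
209 [-3, -4, -5, -12, -25, -48, -62, -73, -83, -96, -91, -88, -102, -115, -105, -79, -43, -13, -3, -3, -4, -5]
210 [-5, -4, -3, -5, -12, -28, -43, -62, -84, -102, -106, -88, -71, -59, -55, -46, -26, -8, -4, -4, -4, -5]
211 [-6, -5, -2, -5, -5, -11, -18, -32, -51, -74, -83, -60, -33, -19, -15, -14, -8, -4, -2, -5, -4, -5]
212 [-4, -5, -4, -4, -4, -5, -5, -13, -31, -55, -66, -42, -15, -5, -3, -4, -3, -4, -4, -4, -5, -5]
213 [-5, -4, -5, -4, -5, -4, -3, -6, -24, -44, -54, -34, -11, -3, -3, -3, -3, -4, -5, -5, -4, -7]
214 [-5, -5, -5, -4, -6, -4, -3, -5, -15, -32, -42, -28, -9, -5, -3, -4, -4, -4, -4, -5, -4, -5]
215 [-5, -5, -4, -5, -4, -5, -4, -5, -7, -18, -24, -18, -7, -5, -5, -5, -4, -4, -4, -5, -5, -5]
216 [-4, -4, -5, -4, -5, -5, -5, -4, -7, -10, -11, -10, -7, -4, -4, -4, -5, -4, -6, -4, -5, -5]
217 [-5, -5, -4, -5, -5, -5, -4, -5, -8, -11, -10, -9, -6, -5, -4, -4, -6, -5, -4, -4, -6, -6]
218 [-5, -5, -6, -6, -4, -6, -4, -5, -7, -11, -12, -11, -7, -6, -5, -5, -4, -5, -5, -4, -4, -6]
219 [-4, -6, -4, -5, -4, -6, -4, -5, -8, -17, -24, -22, -12, -6, -3, -4, -6, -3, -4, -4, -4, -4]
220
[... 536 characters left out ...]
14, -7, -4, -4, -4, -5, -4, -4, -5, -3, -5]
226 [-6, -4, -6, -11, -18, -16, -14, -11, -9, -9, -10, -9, -5, -3, -4, -4, -5, -5, -5, -4, -4, -3]
227 [-5, -5, -10, -23, -36, -39, -35, -30, -28, -27, -26, -22, -20, -16, -12, -9, -7, -7, -6, -4, -4, -3]
228 [-8, -14, -25, -41, -56, -60, -59, -55, -55, -53, -52, -49, -47, -41, -33, -25, -20, -17, -16, -16, -15, -14]
213 273.69473684210527; 214 273.8525641025641; 215 274.1089108910891; 216 274.18840579710144; 217 274.1818181818182; 218 274.2121212121212; 219 274.2535211267606; 220 274.30864197530866; 221 274.3804347826087; 222 274.42857142857144; 223 274.59154929577466; 224 274.61290322580646; 225 0.0; 226 268.6923076923077; 227 271.06470588235294;
```

Call:
apply_moves(delta_pos=[[0.0055,-0.0045,0],[0.0055,-0.0045,0],[0.0055,-0.0045,0],[0.0055,-0.0045,0]], dr=[[0,-0.08,0],[0,-0.08,0],[0,-0.08,0],[0,-0.08,0]], jaw=[0,0,0,0])

```text
time: 28.58
tool_pos: [0.6429, 0.0101, 0.2271]
tool_rot: [3.141, 0.04, 3.119]
contact_force: [0.3, 0.0, 0.2]
opening: 0.0277
grip_force: 15.0
```

```bash
cat > m.py <<'E'
from h import *
import sys
o=telemetry.observe(); p=o['tool_pos']; print(o['time'],p.round(4),o['tool_rot'].round(4),o['contact_force'].round(1))
s=eyes.read_camera("side")[...,::-1].astype(float); s0=cv2.imread("pics/s6.png").astype(float)
m=np.abs(s-s0).max(2); V=[];C=[]
for v in range(int(sys.argv[1]),int(sys.argv[2])):
    w=np.clip(m[v,266:283]-14,0,None)
    if w.sum()>15: V.append(v);C.append((w*np.arange(266,283)).sum()/w.sum())
k=np.polyfit(V,C,1); print([(v,round(c,2)) for v,c in zip(V,C)],"slope",k[0].round(3),"at225",np.polyval(k,225).round(2))
def hole(im,u,v,r=4):
    q=im[v-r:v+r+1,u-r:u+r+1].mean(2); w=np.clip(q.max()*.93-q,0,None); yy,xx=np.mgrid[-r:r+1,-r:r+1]
    return u+(w*xx).sum()/w.sum(),v+(w*yy).sum()/w.sum()
E
cat > m2.py <<'E'
from m import *
for f in("t5","t6"):
    for r in(3,4):
        h=hole(cv2.imread(f"pics/{f}.png").astype(float),305,210,r); print(f,np.round(h,2),plane("top",h,.156).round(4))
print(np.round(hole(s0,273,233,3),2))
E
python3 m2.py 213 225
```

```text
28.5833 [0.6429 0.0101 0.2271] [3.1406 0.0401 3.119 ] [0.3 0.  0.2]
[(213, np.float64(273.03)), (214, np.float64(273.24)), (215, np.float64(273.43)), (216, np.float64(273.35)), (217, np.float64(273.26)), (218, np.float64(273.02)), (219, np.float64(272.88)), (220, np.float64(272.79)), (221, np.float64(272.78)), (222, np.float64(272.89)), (223, np.float64(273.13))] slope -0.04 at225 272.79
t5 [304.42 209.33] [0.6422 0.0114 0.156 ]
t5 [304.42 209.33] [0.6422 0.0114 0.156 ]
t6 [304.41 209.34] [0.6422 0.0114 0.156 ]
t6 [304.41 209.34] [0.6422 0.0114 0.156 ]
[273.35 232.79]
```

Call:
apply_moves(delta_pos=[[0.0005,0.0065,0],[0.0005,0.0065,0],[0.0005,0.0065,0],[0.0005,0.0065,0],[0.0005,0.0065,0]], dr=[[0,0.04,0],[0,0.04,0],[0,0.04,0],[0,0.04,0],[0,0.04,0]], jaw=[0,0,0,0,0])

```text
time: 29.05
tool_pos: [0.6431, 0.0124, 0.2264]
tool_rot: [3.141, 0.02, 3.119]
contact_force: [0.3, -0.5, -0.3]
opening: 0.0279
grip_force: 15.0
```

```bash
python3 m.py 213 225
```

```text
29.05 [0.6431 0.0124 0.2264] [3.141  0.02   3.1187] [ 0.3 -0.5 -0.3]
[(213, np.float64(272.74)), (214, np.float64(272.87)), (215, np.float64(273.01)), (216, np.float64(273.02)), (217, np.float64(273.0)), (218, np.float64(272.98)), (219, np.float64(272.9)), (220, np.float64(272.79)), (221, np.float64(272.8)), (222, np.float64(272.79)), (223, np.float64(272.82)), (224, np.float64(273.02))] slope -0.003 at225 272.88
```

Call:
apply_moves(delta_pos=[[-0.0013,0,-0.015],[-0.0013,0,-0.03],[-0.0013,0,-0.04],[-0.0013,0,-0.05],[-0.0013,0,-0.06],[-0.0013,0,-0.06],[-0.0013,0,-0.06]], dr=[[0,0,0],[0,0,0],[0,0,0],[0,0,0],[0,0,0],[0,0,0],[0,0,0]], jaw=[0,0,0,0,0,0,0])

```text
time: 29.68
tool_pos: [0.6425, 0.0125, 0.2022]
tool_rot: [3.141, 0.019, 3.119]
contact_force: [-0.4, -0.2, -0.7]
opening: 0.0279
grip_force: 15.0
```

Call:
apply_moves(delta_pos=[[0,0,-0.006],[0,0,-0.012],[0,0,-0.018],[0,0,-0.024],[0,0,-0.024]], dr=[[0,0,0],[0,0,0],[0,0,0],[0,0,0],[0,0,0]], jaw=[0,0,0,0,0])

```text
time: 30.1
tool_pos: [0.6423, 0.0125, 0.1922]
tool_rot: [3.141, 0.019, 3.119]
contact_force: [0.3, 0.0, -0.9]
opening: 0.0278
grip_force: 15.0
```

Call:
apply_moves(delta_pos=[[0,0,-0.012],[0,0,-0.024],[0,0,-0.036],[0,0,-0.046],[0,0,-0.054],[0,0,-0.054]], dr=[[0,0,0],[0,0,0],[0,0,0],[0,0,0],[0,0,0],[0,0,0]], jaw=[0,0,0,0,0,0])

```text
time: 30.6
tool_pos: [0.6421, 0.0125, 0.1702]
tool_rot: [3.141, 0.018, 3.119]
contact_force: [0.4, -0.3, -0.7]
opening: 0.0276
grip_force: 15.0
```

Call:
apply_moves(delta_pos=[[0,0,-0.004],[0,0,-0.008],[0,0,-0.012],[0,0,-0.012]], dr=[[0,0,0],[0,0,0],[0,0,0],[0,0,0]], jaw=[0,0,0,0])

```text
time: 30.93
tool_pos: [0.6427, 0.0125, 0.1666]
tool_rot: [3.141, 0.021, 3.119]
contact_force: [-0.4, -0.9, -0.7]
opening: 0.0278
grip_force: 15.0
```

Call:
apply_moves(delta_pos=[[0,0,-0.004],[0,0,-0.008],[0,0,-0.008],[0,0,-0.008]], dr=[[0,0,0],[0,0,0],[0,0,0],[0,0,0]], jaw=[0,0,0,0])

```text
time: 31.27
tool_pos: [0.6434, 0.0125, 0.166]
tool_rot: [3.141, 0.024, 3.119]
contact_force: [-1.7, 0.8, 11.2]
opening: 0.0277
grip_force: 15.0
```

Contact: the head is down on the block. Release and rise.

Call:
apply_moves(delta_pos=[[0,0,0.003],[0,0,0.003],[0,0,0.003],[0,0,0.003],[0,0,0.05],[0,0,0.12],[0,0,0.2],[0,0,0.25]], dr=[[0,0,0],[0,0,0],[0,0,0],[0,0,0],[0,0,0],[0,0,0],[0,0,0],[0,0,0]], jaw=[0.5,0.5,0.5,0.5,0.5,0.5,0.5,0.5])

```text
time: 31.93
tool_pos: [0.6431, 0.0124, 0.2661]
tool_rot: [3.141, 0.023, 3.119]
contact_force: [1.0, -0.5, 0.8]
opening: 0.0458
grip_force: 0.0
```

Call:
apply_moves(delta_pos=[[-0.15,0.1,0],[-0.5,0.4,0],[-0.5,0.4,0],[-0.5,0.4,0],[-0.5,0.4,0],[-0.5,0.4,0],[-0.5,0.4,0],[-0.5,0.4,0]], dr=[[0,0,0],[0,0,0],[0,0,0],[0,0,0],[0,0,0],[0,0,0],[0,0,0],[0,0,0]], jaw=[0.5,0.5,0.5,0.5,0.5,0.5,0.5,0.5])

```text
time: 32.6
tool_pos: [0.4409, 0.1739, 0.2637]
tool_rot: [3.141, 0.02, 3.122]
contact_force: [0.3, -0.3, 0.1]
opening: 0.0455
grip_force: 0.0
```

```bash
python3 - <<'E'
from h import *
o=telemetry.observe(); print(o['time'],o['tool_pos'],o['opening'],o['contact_force'].round(1))
a=eyes.read_camera("top"); b=eyes.read_camera("side")
cv2.imwrite("pics/e8.png",np.hstack([cv2.resize(a[190:330,180:400,::-1],None,fx=1.8,fy=2),cv2.resize(b[200:320,200:330,::-1],(400,280))]))
E
```

```text
32.6 [0.44091825 0.17391857 0.26370653] 0.04546193353961101 [ 0.3 -0.3  0.1]
```

View pics/e8.png

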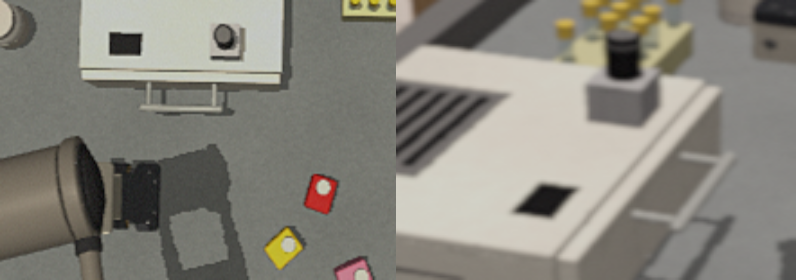

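The logger stands upright with its head on the block (side crop (623,60)). The drawer is shut, nothing amber is left on the bench, and the arm is clear.

```bash
python3 -c "
from cell import job
print(job.hand_in())"
```

```text
the job is handed in; nothing more can be done
None
```

I handed the job in at about 33 s: the three amber packs went into bays 0, 2 and 4, the drawer is shut, and the logger's head is down on the port block. The hand-in returned no verdict.

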